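# Click-test the switches and set the dud aside

### The job

Test each of the three push-button switches standing on the desk by pressing its orange button fully in and letting go: two will latch and stay in, one will spring back out. Leave the two that latch standing where they are, and put the one that fails to latch upright on the floor of the charcoal tray, setting it down rather than dropping it.

Things in the scene. Friction and masses are not known exactly. Their poses are not given: they have to be found in the camera images.
- switch_a_mid (a point): Switch a: loose push-button switch, one of three alike: white block, aluminium face on top, 56 mm along x (plus 6 mm brass tags at both ends), 40 mm along y (grasp across this), 44 mm tall, 0.15 to 0.22 kg, standing on the desk, orange button on top at its middle. Point: the block's centre, 22 mm above its underside; z up. Nothing else within 40 mm at the start
- switch_a_button (a joint): orange button of switch a, flat-topped, 24 mm across: 0 m out (as at the start, top 58 mm above the block's underside), 0.010 m fully in (top at 48 mm). Pushed straight down against up to 5 N, then a hard stop. A sound one stays in as far as pushed, for good, even if pushed again; a faulty one springs back when let go, to rest 2 to 3 mm in
- switch_b_mid (a point): Switch b: loose push-button switch, one of three alike: white block, aluminium face on top, 56 mm along x (plus 6 mm brass tags at both ends), 40 mm along y (grasp across this), 44 mm tall, 0.15 to 0.22 kg, standing on the desk, orange button on top at its middle. Point: the block's centre, 22 mm above its underside; z up. Nothing else within 40 mm at the start
- switch_b_button (a joint): orange button of switch b, flat-topped, 24 mm across: 0 m out (as at the start, top 58 mm above the block's underside), 0.010 m fully in (top at 48 mm). Pushed straight down against up to 5 N, then a hard stop. A sound one stays in as far as pushed, for good, even if pushed again; a faulty one springs back when let go, to rest 2 to 3 mm in
- switch_c_mid (a point): Switch c: loose push-button switch, one of three alike: white block, aluminium face on top, 56 mm along x (plus 6 mm brass tags at both ends), 40 mm along y (grasp across this), 44 mm tall, 0.15 to 0.22 kg, standing on the desk, orange button on top at its middle. Point: the block's centre, 22 mm above its underside; z up. Nothing else within 40 mm at the start
- switch_c_button (a joint): orange button of switch c, flat-topped, 24 mm across: 0 m out (as at the start, top 58 mm above the block's underside), 0.010 m fully in (top at 48 mm). Pushed straight down against up to 5 N, then a hard stop. A sound one stays in as far as pushed, for good, even if pushed again; a faulty one springs back when let go, to rest 2 to 3 mm in
- tray: charcoal plastic tray, open on top, fixed to the desk, 190 mm along its x, 150 mm along its y; walls 25 mm high and 4 mm thick, floor 4 mm thick and flat; steel latch button outside on its -x wall. Origin at the centre of its underside, at desk height; z up. Empty at the start
Things that resemble listed ones, but are neither listed nor needed, are in the scene too. Leave any purple look-alike of the part that bears switch_c_mid alone.

How it is judged:
By the outcome, as a careful person would: the job done as asked, in the order asked, and still so for the second after the job is handed in, with the robot touching nothing.
It also fails if it takes over 51 s, if anything falls off the work surface, if the arm or the gripper's body presses on something with over 40 N, if the wrist force passes 120 N, or if a joint passes its speed limit or range.

### The arm

A 7-joint arm with a two-finger parallel gripper is mounted at the origin on the work surface. World frame = base frame: x ahead of the robot, y to its left, z up, the work surface at z = 0. Lengths are in m, angles in rad, forces in N, time in s.
With the tool pointing down it reaches from about 0.425 to 0.875 m from the base axis. Payload 8.4 kg.
Tool frame: the origin (TCP) lies midway between the tips of the shut fingers; the grasp point (between the pads) lies r.grip_point_offset behind it (r.grip_point_offset is the distance from the TCP to the grasp point, in m); z points along the fingers, x is the direction in which the jaws open and shut, and the axes are right-handed (so a half turn about z gives the same grasp; the last joint's range is limited). The gripper opens to 85 mm and grips with 20 to 120 N. Pads are 22 mm wide; open, the fingers measure 114 mm over their backs; the gripper's body (76 mm by 85 mm) begins 54 mm behind the grasp point. The pads swing forward as they close: fully open they stand 13 mm farther back than shut.
Start: joints at [-1.361, 0.333, 0.04, 1.465, -0.013, 1.343, -0.059], TCP at [0.198, 0.619, 0.231] pointing down, gripper open.
Joint ranges: [-2.58, 2.58], [-0.38, 2.09], [-1.3, 1.39], [0.25, 2.4], [-1.5, 4.64], [0.08, 2.09], [-2.65, 2.65]. Speed limits (rad/s): [2.22, 2.22, 2.79, 2.79, 3.14, 3.14, 3.14].

### API

Orientations are given as a unit quaternion [w, x, y, z].
In Python, from station import r, viewer, close_job gives the robot as it stands. The module is installed in compiled form; this text tells all that it offers.
- The arm moves only by the tool drive_tool, never from a script. Its argument "moves" is a list of rows, each a list of 6 numbers: the shift along the world's x, y, z in m, then the turn, a rotation vector about the world's x, y, z in degrees. A call has exactly 10 rows; each row is the pose to reach, as a shift and turn from the pose measured when the call began; what a row does not reach only later rows make up. A row lasts 1/8 s, in which the tool goes at most 62.5 mm and 10.7 degrees, less where a joint would pass 70% of its speed; a pose out of reach is approached as far as the arm can. A call with a gripper value outside its range is refused whole. "gripper" is the opening, from 0 (shut) to 1 (fully open), set as the call begins (left out, the last holds). The fingers move at their own pace and stop on an object; "newtons" is the grip in N (left out, the last holds). Time passes only in rows, so rows that repeat a pose let the fingers close, or fill a call up. It gives the time, the measured TCP pose, the force and the opening at its end, in the units of the state.
- r.get_obs(): the state, without advancing time (a new reading comes with each control period).
- viewer.snapshot(name): name is "scene" or "side" or "wrist"; returns a dict with "img" (400x640x3 uint8, red, green, blue), "range_z" (400x640 float32, m along the optical axis (not along the pixel's ray), 0 where there is no reading), "vertical_fov" (degrees; the focal length in pixels is half the picture's height over the tangent of half this angle, whatever the lens; pixels are square), "cx", "cy" (the principal point, pixels), "camera_from_world" (4x4, takes a point from world to camera coordinates). Camera axes: x right, y down, z forward; pixel columns grow to the right and rows downward; lengths in m; the calibration is good to about 2 mm. A picture is of the moment at which its call begins.
- close_job(): hands the job in, once; it reports no verdict.
The state is a dict: "clock": time; "joints": joint angles; "dq": joint speeds; "joint_efforts": joint torques, N m; "ee_pos": TCP position; "orientation": TCP orientation; "force": force on the tool from outside, world axes, zero at the start; "torque": the same for the moment, N m; "gripper_width": opening from 0.0 (shut) to 1.0 (fully open).
Only numpy, scipy, OpenCV 4.12 (cv2) and the standard library are available. Lean on these libraries where they do the work, as an engineer would, in place of code of your own. Each camera call takes 0.05 s, during which the arm holds its last target.

## Working session

There is one attempt and no reset: what is moved stays moved. The work goes in short steps, Python scripts to look and compute and a tool call to move; the robot and the scene stay as the last step left them, time stands still between calls to the robot, and variables do not carry over. Pictures are saved under pics/ and viewed, and the job is handed in when it is done.

Besides the shell and the picture viewer there is one more tool, called as name(argument=value, ...) on one line, values as JSON. drive_tool: Moves the arm, as the interface text tells. Its arguments: {"type":"object","properties":{"moves":{"type":"array"},"gripper":{"type":"number"},"newtons":{"type":"number"}},"required":["moves"]}

```bash
mkdir -p pics
cat > h.py <<'E'
import numpy as np, cv2
from station import r, viewer
def snap(n,tag):
    s=viewer.snapshot(n); cv2.imwrite(f'pics/{tag}.png',s['img'][:,:,::-1]); np.savez(f'{tag}.npz',**s); return s
def world(s,u,v,z=None,d=None):
    f=200/np.tan(np.radians(float(s['vertical_fov']))/2)
    T=np.linalg.inv(s['camera_from_world'])
    ray=np.array([(u-float(s['cx']))/f,(v-float(s['cy']))/f,1.])
    if z is not None:
        w=T[:3,:3]@ray; d=(z-T[2,3])/w[2]
    elif d is None: d=s['range_z'][int(round(v)),int(round(u))]
    return T[:3,:3]@(ray*d)+T[:3,3]
E
python3 - <<'E'
from h import *
for n in ['scene','side','wrist']:
    s=snap(n,n+'0'); print(n,s['vertical_fov'],np.linalg.inv(s['camera_from_world'])[:3].round(3).tolist())
o=r.get_obs(); print(o,r.grip_point_offset)
E
```

```text
scene 48.88787157546598 [[0.861, 0.289, -0.418, 0.906], [0.508, -0.469, 0.723, -0.721], [0.013, -0.835, -0.55, 0.577]]
side 51.186121156610476 [[0.804, -0.357, 0.475, 0.023], [-0.595, -0.483, 0.643, -0.719], [0.0, -0.8, -0.601, 0.672]]
wrist 64.57400193367599 [[0.305, 0.918, 0.255, 0.133], [0.952, -0.293, -0.084, 0.64], [-0.002, 0.268, -0.963, 0.371]]
{'clock': 0.15, 'joints': array([-1.36118563,  0.33376678,  0.03987732,  1.46601876, -0.01336688,
        1.34329681, -0.05850233]), 'dq': array([-0.00043686, -0.00294007,  0.00017518, -0.00283539,  0.00084464,
        0.00036045,  0.00221095]), 'joint_efforts': array([ 2.46320691e-03, -6.59040427e+01,  1.36724453e+00, -4.05867434e+01,
        1.68660184e-02,  9.75432107e-03, -1.62477178e-07]), 'ee_pos': array([0.19748268, 0.61892623, 0.23063806]), 'orientation': array([ 4.05502597e-04,  8.07445612e-01,  5.89941699e-01, -4.58699764e-04]), 'force': array([ 0.16803355,  0.22265828, -0.04757209]), 'torque': array([-0.02302223, -0.0417828 ,  0.00360781]), 'gripper_width': 1.002002739580718} 0.0187
```

View pics/scene0.png

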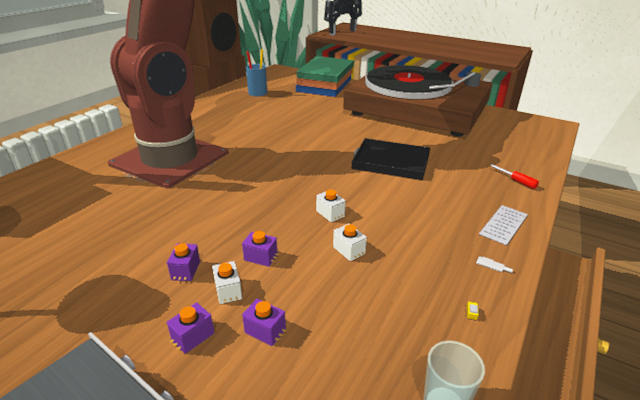

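View pics/side0.png

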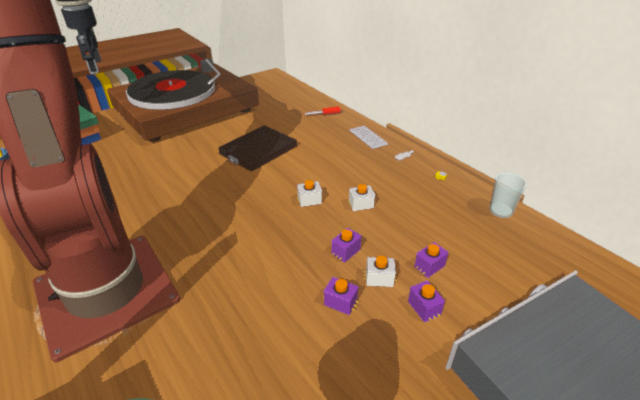

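View pics/wrist0.png

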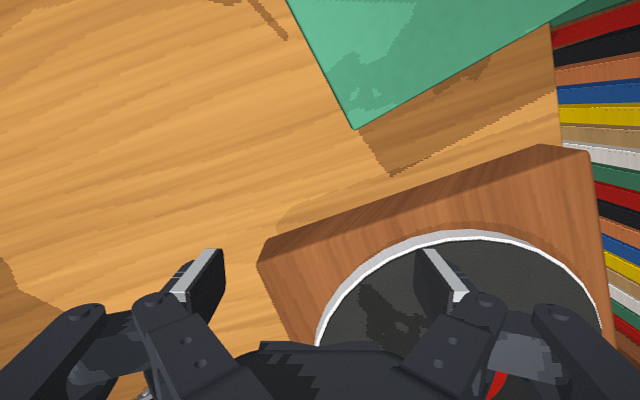

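White switches: scene (331,205), (350,241) and (227,281). In the side view these are (309,195), (361,199) and (381,270). The four purple blocks are look-alikes. The dark tray is at scene (392,158).

Run:
```python
from h import *
ims=[]
def grid(s):
    f=200/np.tan(np.radians(float(s['vertical_fov']))/2)
    v,u=np.mgrid[0:400,0:640]; d=s['range_z']
    P=np.stack([(u-s['cx'])/f*d,(v-s['cy'])/f*d,d],-1)
    T=np.linalg.inv(s['camera_from_world']); return P@T[:3,:3].T+T[:3,3]
for n,pts in [('scene',[(331,205),(350,241),(227,281)]),('side',[(309,195),(361,199),(381,270)])]:
    s=np.load(n+'0.npz'); W=grid(s); hsv=cv2.cvtColor(s['img'],cv2.COLOR_RGB2HSV)
    for (a,b) in pts:
        sl=(slice(b-35,b+35),slice(a-35,a+35)); w=W[sl].reshape(-1,3); h=hsv[sl].reshape(-1,3)
        m=(h[:,0]<16)&(h[:,1]>220)&(h[:,2]>170)&(w[:,2]>.05)
        t=(w[:,2]>.040)&(w[:,2]<.049)&(h[:,1]<90)
        sat=(w[:,2]>.02)&(w[:,2]<.049)&(h[:,1]<90)
        top=w[m][w[m][:,2]>.055]
        print(n,(a,b),'btn',m.sum(),top.mean(0).round(4) if len(top) else None,'zmax',w[m][:,2].max() if m.any() else 0,'rect',cv2.minAreaRect(w[t][:,:2].astype('f')*1000),cv2.minAreaRect(w[sat][:,:2].astype('f')*1000))
        ims.append(cv2.resize(s['img'][sl],(260,260),interpolation=cv2.INTER_CUBIC))
    # tray
    c=(392,158) if n=='scene' else (258,147)
    w=W[c[1]-45:c[1]+45,c[0]-70:c[0]+70]; h=s['img'][c[1]-45:c[1]+45,c[0]-70:c[0]+70].max(-1)
    m=(w[...,2]>.018)&(w[...,2]<.03)&(h<90)
    print('tray rim',m.sum(),cv2.minAreaRect(w[m][:,:2].astype('f')*1000)); 
    ims.append(cv2.resize(s['img'][c[1]-45:c[1]+45,c[0]-70:c[0]+70],(780,500))[:300] if 0 else cv2.resize(s['img'][c[1]-35:c[1]+35,c[0]-45:c[0]+45],(260,260)))
im=np.vstack([np.hstack(ims[i:i+3]) for i in (0,4)]) 
cv2.imwrite('pics/crops.png',im[:,:,::-1])
cv2.imwrite('pics/tray.png',np.hstack([ims[3],ims[7]])[:,:,::-1])
```

```text
scene (331, 205) btn 70 [ 0.5697 -0.0601  0.0567] zmax 0.05955748449667042 rect ((556.9130249023438, -45.17993927001953), (55.99718475341797, 184.77474975585938), 46.27076721191406) ((556.6646118164062, -45.41034698486328), (56.62342834472656, 184.6761016845703), 45.99454879760742)
scene (350, 241) btn 39 [ 0.6112 -0.1017  0.0565] zmax 0.058306534362338014 rect ((573.2919921875, -74.24224853515625), (45.168209075927734, 136.3325653076172), 59.531593322753906) ((568.4244995117188, -57.06523132324219), (56.48237991333008, 173.62567138671875), 46.21828842163086)
scene (227, 281) btn 67 [ 0.5135 -0.3395  0.0571] zmax 0.059191586207322344 rect ((506.8222351074219, -326.7001037597656), (92.54841613769531, 127.37449645996094), 30.842273712158203) ((506.8222351074219, -326.7001037597656), (92.54841613769531, 127.37449645996094), 30.842273712158203)
tray rim 579 ((500.9591979980469, 380.56756591796875), (322.41290283203125, 334.53765869140625), 3.0262491703033447)
side (309, 195) btn 0 None zmax 0 rect ((508.86822509765625, -0.32602500915527344), (41.88718032836914, 55.794586181640625), 66.37842559814453) ((508.44964599609375, -1.7408618927001953), (43.390533447265625, 57.582088470458984), 64.59363555908203)
side (361, 199) btn 2 [ 0.4762 -0.2062  0.0585] zmax 0.0588805640041562 rect ((605.2310180664062, -94.36394500732422), (43.33614730834961, 56.488014221191406), 65.56153869628906) ((605.568603515625, -94.51736450195312), (43.33614730834961, 57.65535354614258), 65.56153869628906)
side (381, 270) btn 2 [ 0.47   -0.2156  0.0556] zmax 0.05555196214662517 rect ((457.95538330078125, -298.44476318359375), (151.7024383544922, 93.47258758544922), 46.01997756958008) ((457.95538330078125, -298.44476318359375), (151.7024383544922, 93.47258758544922), 46.01997756958008)
tray rim 434 ((540.2048950195312, 382.18194580078125), (266.394287109375, 334.8204345703125), 2.6586551666259766)
```

View pics/crops.png

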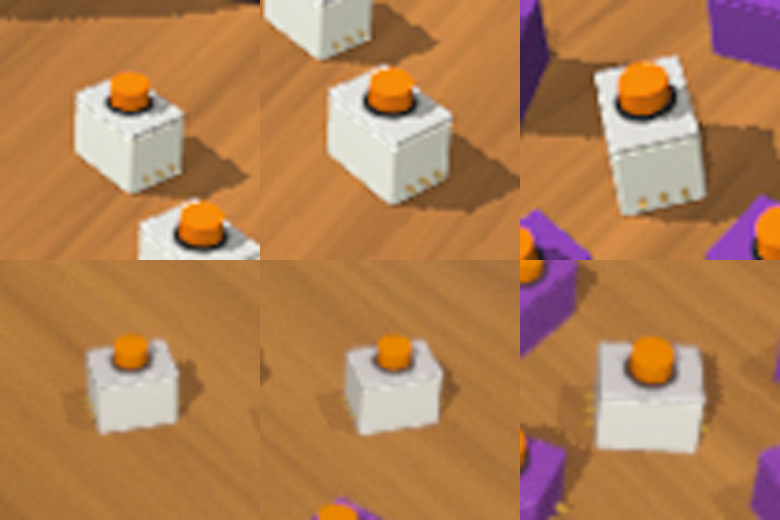

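View pics/tray.png

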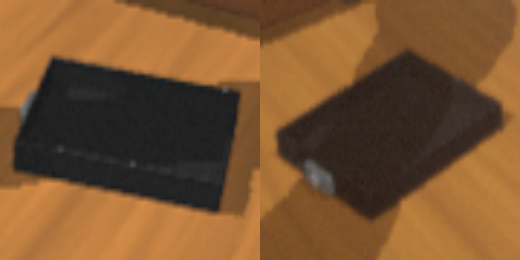

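```bash
cat >> h.py <<'E'
def grid(s):
    f=200/np.tan(np.radians(float(s['vertical_fov']))/2)
    v,u=np.mgrid[0:400,0:640]; d=s['range_z']
    P=np.stack([(u-s['cx'])/f*d,(v-s['cy'])/f*d,d],-1)
    T=np.linalg.inv(s['camera_from_world']); return P@T[:3,:3].T+T[:3,3]
def comp(mask,pt,rad=6):
    n,l=cv2.connectedComponents(mask.astype('u1'),connectivity=8)
    b=l[pt[1]-rad:pt[1]+rad+1,pt[0]-rad:pt[0]+rad+1]; b=b[b>0]
    return l==np.bincount(b).argmax() if len(b) else mask&False
E
python3 - <<'E'
from h import *
for n,pts,tr in [('scene',[(331,205),(350,241),(227,281)],(392,158)),('side',[(309,195),(361,199),(381,270)],(258,147))]:
    s=np.load(n+'0.npz'); W=grid(s); Z=W[...,2]; hsv=cv2.cvtColor(s['img'],cv2.COLOR_RGB2HSV)
    h,S,V=[hsv[...,i] for i in range(3)]
    for p in pts:
        ob=comp((Z>.012)&(Z<.075)&(((S<60)&(V>90))|((h<20)&(S>210)&(V>150))|(V<70)),p)
        w=W[ob]; bt=w[w[:,2]>.054]; tp=w[(w[:,2]>.040)&(w[:,2]<.049)]
        print(n,p,ob.sum(),'btn',bt.mean(0).round(4),np.percentile(w[:,2],98).round(4),len(bt),'top',[np.round(x,1) for x in cv2.minAreaRect(tp[:,:2].astype('f')*1000)])
    ob=comp((Z>.018)&(Z<.032)&(V<90),tr,40); w=W[ob]
    print('tray',ob.sum(),cv2.minAreaRect(w[:,:2].astype('f')*1000),w[:,2].max())
E
```

```text
scene (331, 205) 568 btn [ 0.5107 -0.002   0.0573] 0.0586 63 top [array([ 5.096e+02, -5.000e-01]), array([41.1, 58.5]), np.float64(69.0)]
scene (350, 241) 725 btn [ 0.6082 -0.0954  0.0574] 0.0583 79 top [array([606.7, -93.8]), array([41.8, 57.7]), np.float64(66.4)]
scene (227, 281) 777 btn [ 0.4755 -0.31    0.0576] 0.0589 109 top [array([ 473.4, -308.9]), array([39.7, 57.6]), np.float64(49.7)]
tray 449 ((528.3184204101562, 305.7105712890625), (192.1600341796875, 158.04542541503906), 12.761043548583984) 0.028511119519110673
side (309, 195) 427 btn [ 0.5074 -0.001   0.0572] 0.0587 43 top [array([ 5.089e+02, -3.000e-01]), array([41.9, 55.8]), np.float64(66.4)]
side (361, 199) 447 btn [ 0.6044 -0.0945  0.0574] 0.0583 43 top [array([605.5, -93.7]), array([43.2, 56.4]), np.float64(63.8)]
side (381, 270) 661 btn [ 0.4718 -0.3096  0.0575] 0.0588 85 top [array([ 472.5, -309. ]), array([41.2, 55.9]), np.float64(49.9)]
tray 394 ((526.9439697265625, 304.728271484375), (199.46295166015625, 154.50051879882812), 13.736592292785645) 0.02759903622016402
```

drive_tool(moves=[[0.01, -0.03, 0, 0, 0, 0], [0.04, -0.08, 0, 0, 0, -1], [0.065, -0.13, 0, 0, 0, -2], [0.09, -0.18, 0, 0, 0, -3], [0.12, -0.235, 0, 0, 0, -4], [0.145, -0.29, -0.01, 0, 0, -5], [0.17, -0.345, -0.03, 0, 0, -5], [0.2, -0.4, -0.05, 0, 0, -5], [0.225, -0.45, -0.07, 0, 0, -5], [0.25, -0.5, -0.09, 0, 0, -5]], gripper=0, newtons=40)

```text
clock: 1.4
ee_pos: [0.4479, 0.1171, 0.1402]
orientation: [0.0, 0.832, 0.554, -0.0]
force: [0.2, 0.9, 0.6]
gripper_width: -0.002
```

drive_tool(moves=[[0.02, -0.04, 0, 0, 0, 0], [0.04, -0.08, -0.01, 0, 0, 0], [0.06, -0.11, -0.02, 0, 0, 0], [0.061, -0.118, -0.03, 0, 0, 0], [0.061, -0.118, -0.045, 0, 0, 0], [0.061, -0.118, -0.06, 0, 0, 0], [0.061, -0.118, -0.07, 0, 0, 0], [0.061, -0.118, -0.072, 0, 0, 0], [0.061, -0.118, -0.072, 0, 0, 0], [0.061, -0.118, -0.072, 0, 0, 0]])

```text
clock: 2.65
ee_pos: [0.5093, -0.0008, 0.0686]
orientation: [0.0, 0.832, 0.554, 0.0]
force: [-0.2, -0.2, -0.4]
gripper_width: -0.003
```

Run:
```python
from h import *
a=snap('scene','s1')['img'][150:270,260:420]
b=snap('side','d1')['img'][130:250,240:400]
cv2.imwrite('pics/p1.png',np.vstack([cv2.resize(x,(400,300),interpolation=2) for x in(a,b)])[:,:,::-1])
o=r.get_obs();print(o['ee_pos'],o['force'])
```

```text
[ 0.50926178 -0.00086809  0.06856562] [ 0.34776398 -0.102077    0.32835352]
```

View pics/p1.png

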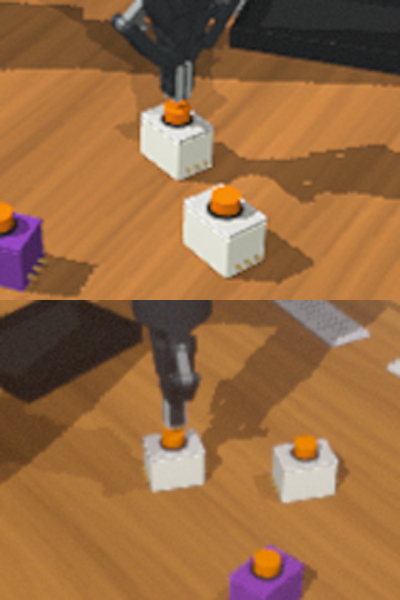

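The crop shows the shut fingertips just above and centred on switch A's button in both views (crop 177,90 and 173,420), so I'll press it.

drive_tool(moves=[[0, 0, -0.006, 0, 0, 0], [0, 0, -0.01, 0, 0, 0], [0, 0, -0.013, 0, 0, 0], [0, 0, -0.016, 0, 0, 0], [0, 0, -0.018, 0, 0, 0], [0, 0, -0.02, 0, 0, 0], [0, 0, -0.0205, 0, 0, 0], [0, 0, -0.021, 0, 0, 0], [0, 0, -0.021, 0, 0, 0], [0, 0, -0.021, 0, 0, 0]])

```text
clock: 4.0
ee_pos: [0.5093, -0.0009, 0.0477]
orientation: [0.0, 0.832, 0.554, 0.0]
force: [-1.9, -0.1, 5.5]
gripper_width: 0.003
```

drive_tool(moves=[[0, 0, -0.0005, 0, 0, 0], [0, 0, -0.001, 0, 0, 0], [0, 0, -0.0015, 0, 0, 0], [0, 0, -0.002, 0, 0, 0], [0, 0, -0.002, 0, 0, 0], [0, 0, -0.002, 0, 0, 0], [0, 0, -0.002, 0, 0, 0], [0, 0, -0.002, 0, 0, 0], [0, 0, -0.002, 0, 0, 0], [0, 0, -0.002, 0, 0, 0]])

```text
clock: 5.25
ee_pos: [0.5095, -0.0008, 0.0466]
orientation: [0.0, 0.832, 0.554, 0.001]
force: [-5.5, -0.3, 15.0]
gripper_width: -0.002
```

Hard stop reached (15 N). Next I'll lift straight up and move over B.

drive_tool(moves=[[0, 0, 0.015, 0, 0, 0], [0, 0, 0.045, 0, 0, 0], [0.02, -0.02, 0.05, 0, 0, 0], [0.045, -0.045, 0.05, 0, 0, 0], [0.075, -0.07, 0.05, 0, 0, 0], [0.0965, -0.093, 0.045, 0, 0, -1], [0.0965, -0.093, 0.035, 0, 0, -2], [0.0965, -0.093, 0.025, 0, 0, -2], [0.0965, -0.093, 0.0225, 0, 0, -2], [0.0965, -0.093, 0.0225, 0, 0, -2]])

```text
clock: 6.5
ee_pos: [0.6056, -0.093, 0.069]
orientation: [-0.0, 0.842, 0.54, 0.001]
force: [0.6, 0.2, 0.8]
gripper_width: 0.001
```

Run:
```python
from h import *
a=snap('scene','s2')['img'][150:270,260:420]
b=snap('side','d2')['img'][130:250,240:400]
cv2.imwrite('pics/p2.png',np.vstack([cv2.resize(x,(400,300),interpolation=2) for x in(a,b)])[:,:,::-1])
for t,p in(('s2',(331,205)),('d2',(309,195))):
  s=np.load(t+'.npz');W=grid(s);hsv=cv2.cvtColor(s['img'],cv2.COLOR_RGB2HSV)
  sl=np.s_[p[1]-20:p[1]+10,p[0]-14:p[0]+14]; m=(hsv[sl][...,0]<20)&(hsv[sl][...,1]>225); w=W[sl][m]; w=w[w[:,2]>.03]; print(t,len(w),np.percentile(w[:,2],[50,90,98]) if len(w) else 0)
```

```text
s2 1 [0.13936369 0.13936369 0.13936369]
d2 35 [0.04724492 0.04853386 0.04964889]
```

View pics/p2.png

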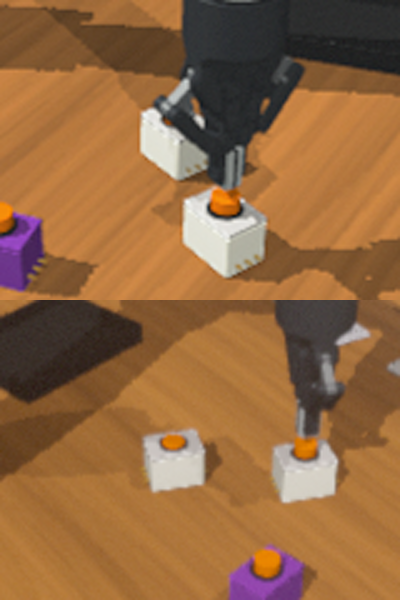

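A latched: in the side crop at (173,442) its button is flush, top about 48 mm. The tip is now centred over B (crop 225,192 and 306,445). Pressing B.

drive_tool(moves=[[0, -0.001, -0.006, 0, 0, 0], [0, -0.001, -0.01, 0, 0, 0], [0, -0.001, -0.013, 0, 0, 0], [0, -0.001, -0.016, 0, 0, 0], [0, -0.001, -0.019, 0, 0, 0], [0, -0.001, -0.021, 0, 0, 0], [0, -0.001, -0.022, 0, 0, 0], [0, -0.001, -0.023, 0, 0, 0], [0, -0.001, -0.0235, 0, 0, 0], [0, -0.001, -0.0235, 0, 0, 0]])

```text
clock: 7.85
ee_pos: [0.6065, -0.0945, 0.048]
orientation: [-0.0, 0.842, 0.54, 0.002]
force: [-9.1, 1.1, 23.3]
gripper_width: 0.003
```

drive_tool(moves=[[0, 0, 0.02, 0, 0, 0], [0, 0, 0.06, 0, 0, 0], [-0.03, -0.04, 0.07, 0, 0, -3], [-0.06, -0.09, 0.07, 0, 0, -6], [-0.09, -0.14, 0.07, 0, 0, -9], [-0.12, -0.19, 0.07, 0, 0, -12], [-0.1335, -0.2145, 0.06, 0, 0, -15], [-0.1335, -0.2145, 0.04, 0, 0, -15], [-0.1335, -0.2145, 0.025, 0, 0, -15], [-0.1335, -0.2145, 0.021, 0, 0, -15]])

```text
clock: 9.1
ee_pos: [0.4731, -0.3074, 0.0674]
orientation: [-0.001, 0.905, 0.426, 0.001]
force: [0.6, 0.2, 0.7]
gripper_width: -0.003
```

Run:
```python
from h import *
a=snap('scene','s3')['img'][170:350,140:400]
b=snap('side','d3')['img'][150:330,260:500]
cv2.imwrite('pics/p3.png',np.vstack([cv2.resize(x,(433,300),interpolation=2) for x in(a,b)])[:,:,::-1])
o=r.get_obs();print(o['ee_pos'],o['force'])
for t,p in(('s3',(331,205)),('d3',(309,195)),('s3',(350,236)),('d3',(361,195))):
  s=np.load(t+'.npz');W=grid(s);hsv=cv2.cvtColor(s['img'],cv2.COLOR_RGB2HSV)
  sl=np.s_[p[1]-15:p[1]+10,p[0]-14:p[0]+14]; m=(hsv[sl][...,0]<20)&(hsv[sl][...,1]>225); w=W[sl][m]; w=w[w[:,2]>.03]; print(t,len(w),np.percentile(w[:,2],[50,90,98]) if len(w) else 0)
```

```text
[ 0.4732834  -0.30801645  0.06840918] [-0.47526208  1.27471987  0.85104404]
s3 51 [0.04698705 0.04849386 0.04926894]
d3 35 [0.04722754 0.04850489 0.04902477]
s3 108 [0.05406655 0.05595433 0.05645879]
d3 56 [0.05376314 0.05563073 0.05710729]
```

View pics/p3.png

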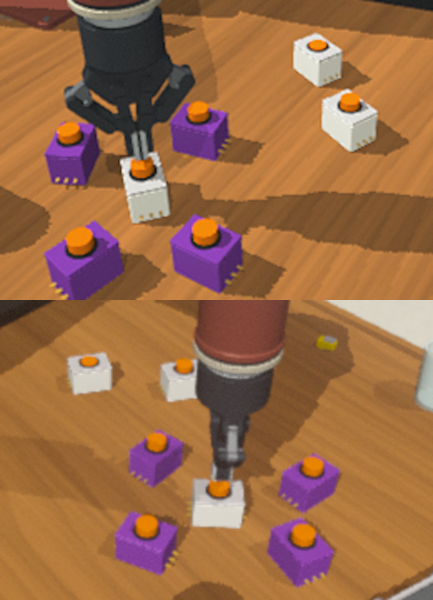

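B sprang back, with its top at about 55.5 mm (crop 349,102), while A is in at 48 mm. C is still untested and the tip is over it (crop 141,160), so I'll press it.

drive_tool(moves=[[0, -0.001, -0.006, 0, 0, 0], [0, -0.001, -0.01, 0, 0, 0], [0, -0.001, -0.013, 0, 0, 0], [0, -0.001, -0.016, 0, 0, 0], [0, -0.001, -0.019, 0, 0, 0], [0, -0.001, -0.0205, 0, 0, 0], [0, -0.001, -0.0215, 0, 0, 0], [0, -0.001, -0.0225, 0, 0, 0], [0, -0.001, -0.0225, 0, 0, 0], [0, -0.001, -0.0225, 0, 0, 0]])

```text
clock: 10.45
ee_pos: [0.4737, -0.309, 0.0467]
orientation: [-0.0, 0.905, 0.426, 0.002]
force: [-2.1, 3.3, 11.4]
gripper_width: 0.0
```

drive_tool(moves=[[0, 0, 0.02, 0, 0, 0], [0, 0, 0.06, 0, 0, 0], [0.01, 0.02, 0.1, 0, 0, 2], [0.04, 0.06, 0.12, 0, 0, 4], [0.07, 0.11, 0.12, 0, 0, 7], [0.1, 0.16, 0.12, 0, 0, 10], [0.125, 0.205, 0.12, 0, 0, 13], [0.132, 0.215, 0.12, 0, 0, 15], [0.132, 0.215, 0.12, 0, 0, 15], [0.132, 0.215, 0.12, 0, 0, 15]])

```text
clock: 11.7
ee_pos: [0.6049, -0.0964, 0.1671]
orientation: [0.0, 0.842, 0.539, 0.001]
force: [0.2, -0.4, -0.2]
gripper_width: -0.003
```

Run:
```python
from h import *
snap('scene','s4');snap('side','d4');w=snap('wrist','w4')
for n,t,pts,tr in [('scene','s4',[(331,205),(350,241),(227,281)],(392,158)),('side','d4',[(309,195),(361,199),(381,270)],(258,147))]:
    s=np.load(t+'.npz'); W=grid(s); Z=W[...,2]; hsv=cv2.cvtColor(s['img'],cv2.COLOR_RGB2HSV)
    h,S,V=[hsv[...,i] for i in range(3)]
    for p in pts:
        ob=comp((Z>.012)&(Z<.075)&(((S<60)&(V>90))|((h<20)&(S>210)&(V>150))|(V<70)),p)
        w=W[ob]; tp=w[(w[:,2]>.040)&(w[:,2]<.0455)]; o=W[ob&(h<20)&(S>220)]
        print(n,p,ob.sum(),'btn z',np.percentile(o[:,2],[50,90]).round(4) if len(o) else 0,'top',[np.round(x,1) for x in cv2.minAreaRect(tp[:,:2].astype('f')*1000)] if len(tp)else 0)
print(r.get_obs()['ee_pos'])
```

```text
scene (331, 205) 545 btn z [0.0474 0.049 ] top [array([510.5,   0. ]), array([43. , 57.1]), np.float64(69.6)]
scene (350, 241) 727 btn z [0.0542 0.0556] top [array([607. , -94.1]), array([40.5, 56.4]), np.float64(67.2)]
scene (227, 281) 782 btn z [0.0477 0.0487] top [array([ 473.5, -308.9]), array([39.8, 57.9]), np.float64(49.5)]
side (309, 195) 404 btn z [0.0473 0.0489] top [array([508.6,  -0.9]), array([41.7, 56. ]), np.float64(67.0)]
side (361, 199) 438 btn z [0.0538 0.0559] top [array([605.3, -95. ]), array([41.9, 56.3]), np.float64(65.7)]
side (381, 270) 655 btn z [0.0474 0.0488] top [array([ 472.7, -308.7]), array([41.1, 55.8]), np.float64(49.7)]
[ 0.60513274 -0.0957178   0.16699645]
```

View pics/w4.png

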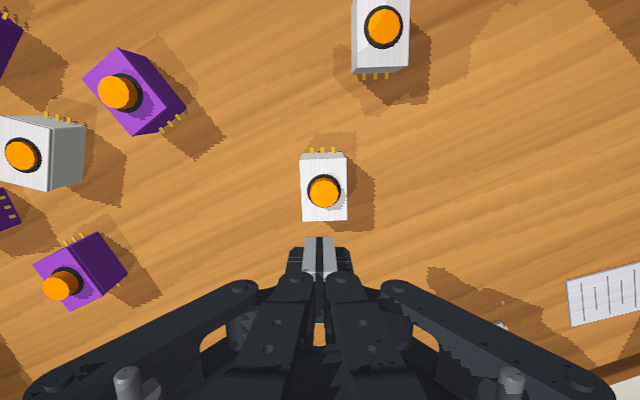

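View pics/s4.png

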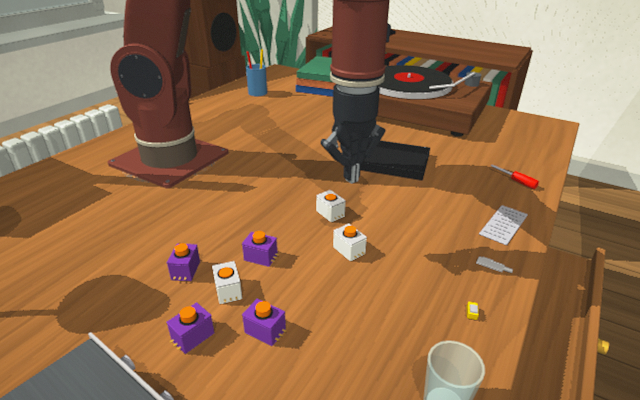

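C latched too (top 48 mm in both views). B is the faulty one, at scene (350,241) with its top at about 55.7 mm. The wrist view shows B at (323,187), square to the jaws. I'll open and descend on B.

drive_tool(moves=[[0.001, 0.0015, -0.01, 0, 0, 0.5], [0.001, 0.0015, -0.03, 0, 0, 0.5], [0.001, 0.0015, -0.05, 0, 0, 0.5], [0.001, 0.0015, -0.07, 0, 0, 0.5], [0.001, 0.0015, -0.09, 0, 0, 0.5], [0.001, 0.0015, -0.115, 0, 0, 0.5], [0.001, 0.0015, -0.135, 0, 0, 0.5], [0.001, 0.0015, -0.15, 0, 0, 0.5], [0.001, 0.0015, -0.158, 0, 0, 0.5], [0.001, 0.0015, -0.158, 0, 0, 0.5]], gripper=1)

```text
clock: 13.1
ee_pos: [0.606, -0.0943, 0.0087]
orientation: [-0.0, 0.84, 0.543, 0.001]
force: [0.1, -0.5, 0.1]
gripper_width: 0.998
```

Run:
```python
from h import *
a=snap('scene','s5')['img'][150:270,260:420]
b=snap('wrist','w5')['img'][:,100:633]
cv2.imwrite('pics/p5.png',np.vstack([cv2.resize(x,(400,300),interpolation=2) for x in(a,b)])[:,:,::-1])
o=r.get_obs();print(o['ee_pos'],o['force'],o['gripper_width'])
```

```text
[ 0.60661089 -0.09432542  0.00960963] [0.95285934 0.12334462 0.90522809] 0.9995311415531921
```

View pics/p5.png

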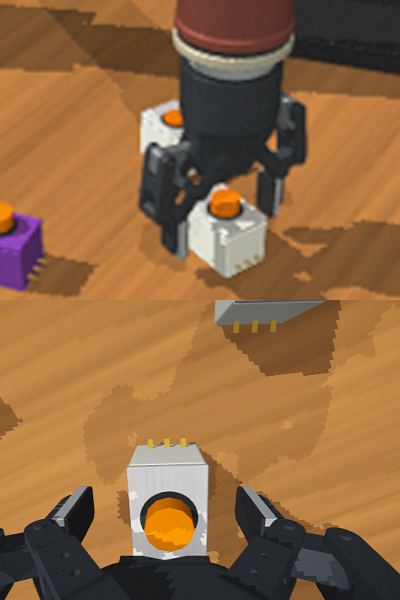

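B sits between the open pads (crop 167,510), roughly centred. Closing.

drive_tool(moves=[[0, 0, 0, 0, 0, 0], [0, 0, 0, 0, 0, 0], [0, 0, 0, 0, 0, 0], [0, 0, 0, 0, 0, 0], [0, 0, 0, 0, 0, 0], [0, 0, 0, 0, 0, 0], [0, 0, 0, 0, 0, 0], [0, 0, 0, 0, 0, 0], [0, 0, 0, 0, 0, 0], [0, 0, 0, 0, 0, 0]], gripper=0.3, newtons=40)

```text
clock: 14.45
ee_pos: [0.6071, -0.0943, 0.0101]
orientation: [0.0, 0.84, 0.543, 0.002]
force: [-0.4, 0.3, 6.4]
gripper_width: 0.462
```

drive_tool(moves=[[0, 0, 0.01, 0, 0, 0], [0, 0, 0.035, 0, 0, 0], [0, 0, 0.065, 0, 0, 0], [0, 0, 0.09, 0, 0, 0], [0, 0.02, 0.11, 0, 0, 0], [-0.01, 0.05, 0.115, 0, 0, 0], [-0.02, 0.09, 0.115, 0, 0, 0], [-0.03, 0.135, 0.115, 0, 0, 0], [-0.035, 0.18, 0.115, 0, 0, 0], [-0.045, 0.225, 0.115, 0, 0, 0]])

```text
clock: 15.7
ee_pos: [0.5616, 0.1319, 0.1254]
orientation: [0.0, 0.84, 0.543, 0.002]
force: [1.2, -0.0, -1.6]
gripper_width: 0.461
```

drive_tool(moves=[[-0.008, 0.04, 0, 0, 0, 0], [-0.016, 0.08, 0, 0, 0, 0], [-0.023, 0.115, 0, 0, 0, 0], [-0.03, 0.15, 0, 0, 0, 0], [-0.034, 0.168, 0, 0, 0, 0], [-0.034, 0.173, -0.01, 0, 0, 0], [-0.034, 0.173, -0.025, 0, 0, 0], [-0.034, 0.173, -0.045, 0, 0, 0], [-0.034, 0.173, -0.055, 0, 0, 0], [-0.034, 0.173, -0.055, 0, 0, 0]])

```text
clock: 16.95
ee_pos: [0.5272, 0.3039, 0.0692]
orientation: [0.001, 0.84, 0.542, 0.001]
force: [0.8, -0.0, -1.2]
gripper_width: 0.463
```

Run:
```python
from h import *
a=snap('scene','s6')['img'][70:190,320:480]
b=snap('side','d6')['img'][70:190,180:340]
cv2.imwrite('pics/p6.png',np.vstack([cv2.resize(x,(400,300),interpolation=2) for x in(a,b)])[:,:,::-1])
snap('wrist','w6')
o=r.get_obs();print(o['ee_pos'],o['force'],o['gripper_width'])
```

```text
[0.52807306 0.30495945 0.07096486] [ 0.55970954 -0.46883718 -2.53622059] 0.4638323431524567
```

View pics/p6.png

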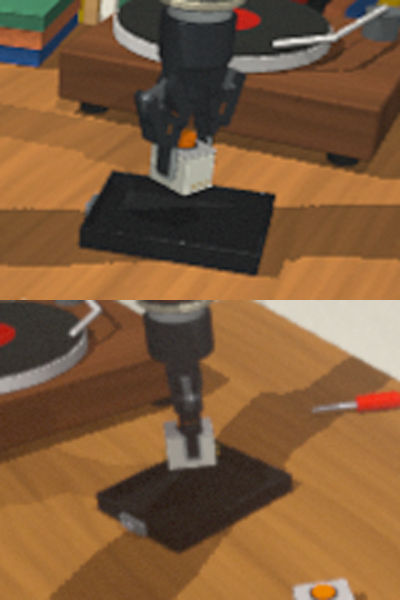

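View pics/w6.png

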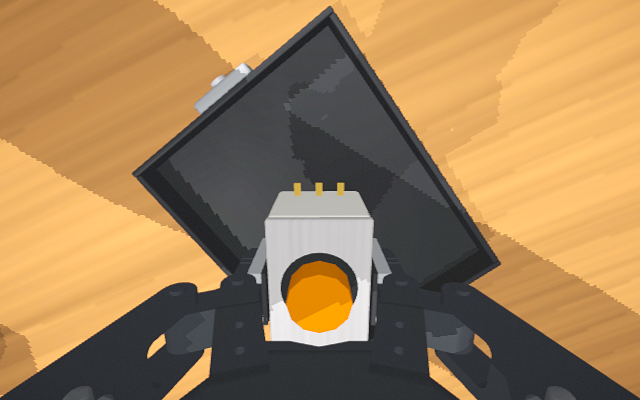

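The tray is open, empty and below the held block. The wrist view has the block upright at (320,280) and the tray corners at (332,8), (135,174) and (498,265). Lowering gently.

drive_tool(moves=[[0, 0, -0.01, 0, 0, 0], [0, 0, -0.022, 0, 0, 0], [0, 0, -0.034, 0, 0, 0], [0, 0, -0.042, 0, 0, 0], [0, 0, -0.048, 0, 0, 0], [0, 0, -0.051, 0, 0, 0], [0, 0, -0.0525, 0, 0, 0], [0, 0, -0.0535, 0, 0, 0], [0, 0, -0.054, 0, 0, 0], [0, 0, -0.054, 0, 0, 0]])

```text
clock: 18.35
ee_pos: [0.5282, 0.305, 0.0171]
orientation: [0.0, 0.84, 0.543, 0.003]
force: [0.5, 0.2, -2.8]
gripper_width: 0.463
```

drive_tool(moves=[[0, 0, -0.0005, 0, 0, 0], [0, 0, -0.001, 0, 0, 0], [0, 0, -0.0015, 0, 0, 0], [0, 0, -0.002, 0, 0, 0], [0, 0, -0.0025, 0, 0, 0], [0, 0, -0.003, 0, 0, 0], [0, 0, -0.003, 0, 0, 0], [0, 0, -0.003, 0, 0, 0], [0, 0, -0.003, 0, 0, 0], [0, 0, -0.003, 0, 0, 0]])

```text
clock: 19.6
ee_pos: [0.5282, 0.305, 0.0142]
orientation: [0.0, 0.84, 0.543, 0.003]
force: [-1.7, 0.5, 0.9]
gripper_width: 0.456
```

drive_tool(moves=[[0, 0, -0.0003, 0, 0, 0], [0, 0, -0.0006, 0, 0, 0], [0, 0, -0.0008, 0, 0, 0], [0, 0, -0.001, 0, 0, 0], [0, 0, -0.001, 0, 0, 0], [0, 0, -0.001, 0, 0, 0], [0, 0, -0.001, 0, 0, 0], [0, 0, -0.001, 0, 0, 0], [0, 0, -0.001, 0, 0, 0], [0, 0, -0.001, 0, 0, 0]])

```text
clock: 20.85
ee_pos: [0.5282, 0.305, 0.0141]
orientation: [-0.0, 0.84, 0.543, 0.003]
force: [-4.1, -2.8, 12.5]
gripper_width: 0.462
```

The block is on the tray floor (12 N upward). Releasing in place.

drive_tool(moves=[[0, 0, 0, 0, 0, 0], [0, 0, 0, 0, 0, 0], [0, 0, 0, 0, 0, 0], [0, 0, 0, 0, 0, 0], [0, 0, 0, 0, 0, 0], [0, 0, 0, 0, 0, 0], [0, 0, 0, 0, 0, 0], [0, 0, 0, 0, 0, 0], [0, 0, 0, 0, 0, 0], [0, 0, 0, 0, 0, 0]], gripper=0.85)

```text
clock: 22.1
ee_pos: [0.5282, 0.305, 0.0141]
orientation: [-0.0, 0.84, 0.543, 0.003]
force: [-0.2, 0.4, 0.6]
gripper_width: 0.854
```

drive_tool(moves=[[0, 0, 0.005, 0, 0, 0], [0, 0, 0.015, 0, 0, 0], [0, 0, 0.03, 0, 0, 0], [0, 0, 0.05, 0, 0, 0], [0, 0, 0.08, 0, 0, 0], [0, 0, 0.11, 0, 0, 0], [0, 0, 0.14, 0, 0, 0], [0, 0, 0.17, 0, 0, 0], [0, 0, 0.19, 0, 0, 0], [0, 0, 0.19, 0, 0, 0]])

```text
clock: 23.35
ee_pos: [0.5292, 0.3054, 0.2069]
orientation: [-0.0, 0.84, 0.543, 0.005]
force: [-0.1, -0.2, 0.2]
gripper_width: 0.853
```

Run:
```python
from h import *
a=snap('scene','s7')['img']; b=snap('side','d7')['img']; c=snap('wrist','w7')['img']
cv2.imwrite('pics/p7.png',np.vstack([np.hstack([cv2.resize(a[70:190,320:480],(400,300)),cv2.resize(b[70:190,180:340],(400,300))]),np.hstack([cv2.resize(a,(400,250)),cv2.resize(c,(400,250))])])[:,:,::-1])
for t,pts in [('s7',[(331,205),(395,152),(227,281)]),('d7',[(309,195),(258,145),(381,270)])]:
    s=np.load(t+'.npz'); W=grid(s); Z=W[...,2]; hsv=cv2.cvtColor(s['img'],cv2.COLOR_RGB2HSV)
    h,S,V=[hsv[...,i] for i in range(3)]
    for p in pts:
        ob=comp((Z>.03)&(Z<.075),p,10)
        w=W[ob]; tp=w[(w[:,2]>.040)&(w[:,2]<.052)]; o=W[ob&(h<20)&(S>220)]
        print(t,p,ob.sum(),'btn z',np.percentile(o[:,2],[50,90]).round(4) if len(o) else 0,'top',[np.round(x,1) for x in cv2.minAreaRect(tp[:,:2].astype('f')*1000)] if len(tp)else 0)
o=r.get_obs();print(o['clock'],o['ee_pos'],o['force'])
```

```text
s7 (331, 205) 390 btn z [0.0472 0.0485] top [array([5.102e+02, 4.000e-01]), array([43. , 56.9]), np.float64(67.1)]
s7 (395, 152) 285 btn z [0.0576 0.0598] top [array([528.3, 302.1]), array([43. , 58.1]), np.float64(65.2)]
s7 (227, 281) 633 btn z [0.0476 0.0488] top [array([ 474. , -309.4]), array([39.8, 56.9]), np.float64(50.0)]
d7 (309, 195) 299 btn z [0.0473 0.0482] top [array([ 5.086e+02, -3.000e-01]), array([41.9, 55.9]), np.float64(66.9)]
d7 (258, 145) 220 btn z [0.058  0.0598] top [array([526.1, 301.5]), array([41.1, 55.2]), np.float64(63.2)]
d7 (381, 270) 521 btn z [0.0472 0.0487] top [array([ 473. , -308.3]), array([43.9, 55.8]), np.float64(50.2)]
23.5 [0.52779199 0.30483365 0.20367388] [-0.28504648 -0.27950352 -0.56909485]
```

View pics/p7.png

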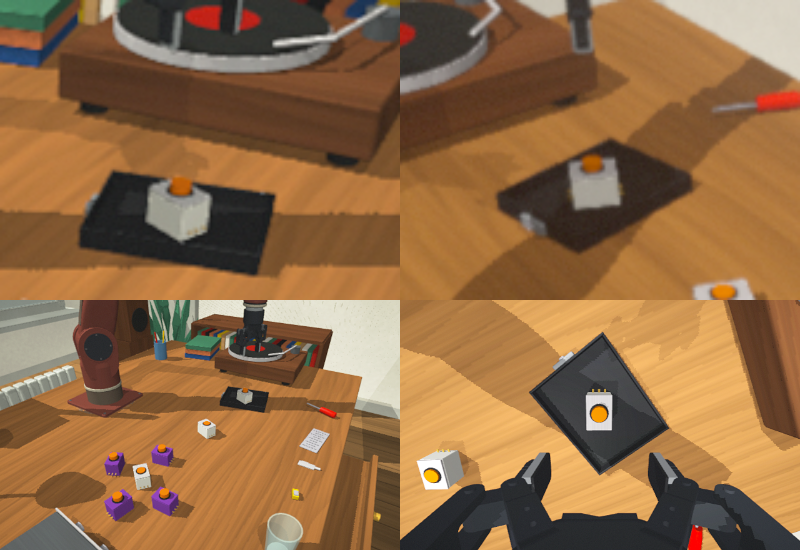

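The pictures show B upright near the middle of the tray floor (wrist panel 599,412), with A and C standing in place and the robot clear. Handing in.

```bash
python3 -c "
from station import close_job
print(close_job())"
```

```text
the job is handed in; nothing more can be done
None
```

I pressed all three white switches to their hard stop (11–23 N). Two of them, at (0.509, 0.000) and (0.473, −0.309), latched and stayed in. Their button tops now read about 48 mm. The third, at (0.606, −0.094), sprang back to about 55.5 mm.

I gripped that one and lowered it until it rested on the tray floor, then released it and withdrew.

The last check, in both fixed views and the wrist camera, showed:
- **Faulty switch:** it stands upright in the tray at about (0.527, 0.302). Its button top is at about 59.7 mm, as expected for a 4 mm tray floor.
- **Latched switches:** both are still in and within about 1 mm of where they started.
- **Everything else:** the purple look-alikes were not touched and the gripper was clear of everything.

The job was handed in at 23.5 s, under the 51 s limit. None of my checks failed or disagreed.

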